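# Load a trap cartridge into the air-analysis preconcentrator

## Robot

A 6-joint arm with a two-finger parallel gripper is mounted at the origin on the work surface. World frame = base frame: x ahead of the robot, y to its left, z up, the work surface at z = 0. Lengths are in m, angles in rad, forces in N, time in s.
With the tool pointing down it reaches from about 0.25 to 0.775 m from the base axis. Payload 4 kg.
Tool frame: the origin (TCP) lies between the finger pads; the fingertips stand 14 mm ahead of it and the grasp point (between the pads) lies 5 mm behind it; z points along the fingers, y is the line along which they close (so a half turn about z gives the same grasp; the last joint's range is limited). The gripper opens to 94 mm and grips with 3 to 60 N. Pads are 16 mm wide; open, the fingers measure 119 mm over their backs; the gripper's body (75 mm by 177 mm) begins 78 mm behind the grasp point.
Start: joints at [-1.241, 0.087, 1.371, -0, 1.684, -0.103], TCP at [0.231, -0.499, 0.182] pointing down, gripper open.
Joint ranges: [-3.1, 3.1], [-0.76, 2.03], [0.27, 2.55], [-1.08, 4.22], [0.17, 2.65], [-2.57, 2.57]. Speed limits (rad/s): [2.79, 2.79, 3.14, 3.14, 3.14, 3.14].

## Interface

Orientations are given as [roll, pitch, yaw] about the fixed x, y, z axes, in that order (R = Rz(yaw) Ry(pitch) Rx(roll)).
In Python, from bench import robot, snapshot gives the robot as it stands.
- The arm moves only by the tool carry_out, never from a script. Its argument "motion" is text: rows parted by semicolons, each of 4 numbers parted by spaces: the shift along the tool's x, y, z each as a share of 0.15 m, from -1 to 1, then the turn about the tool's z as a share of 180 degrees, from -1 to 1. A call has exactly 8 rows; each row is the pose to reach, as a shift and turn from the pose commanded when the call began, along the tool's axes at that moment, turning the shorter way round; what a row does not reach only later rows make up. A row lasts 1/10 s, in which the tool goes at most 50 mm and 8.59 degrees, less where a joint would pass 70% of its speed; a pose out of reach is approached as far as the arm can. A call with a number of a shift or a turn outside -1 to 1 is refused whole. A call with a gripper value outside its range is refused whole. "grip" is the opening, from -1 (shut) to 1 (fully open), set as the call begins (left out, the last holds). The fingers move at their own pace and stop on an object; the grip force is fixed at half the most. Time passes only in rows, so rows that repeat a pose let the fingers close, or fill a call up. It gives the time, the measured TCP pose, the force, the opening and the grip force at its end, in the units of the state.
- robot.get_obs(): the state, without advancing time (a new reading comes with each control period).
- snapshot(name): name is "scene" or "side" or "wrist"; returns a dict with "image" (480x640x3 uint8, red, green, blue), "fx", "fy", "cx", "cy" (pixels), "distortion" ([k1, k2, p1, p2, k3] as OpenCV has them; the pictures are not rectified), "pose" (4x4, takes a point from camera to world coordinates); the wrist camera has in their place "hand_eye" (4x4, takes a point from camera to tool coordinates, whose origin is the TCP and whose axes are the flange's). Camera axes: x right, y up, looking along -z (the intrinsics and any distortion apply to the point x, -y, -z); pixel columns grow to the right and rows downward; lengths in m; the calibration is good to about 2 mm. A picture is of the moment at which its call begins: read the wrist's pose just before it. There is no depth.
- robot.close_job(): hands the job in; it is judged then, once.
The state is a dict: "time": time; "joint_positions": joint angles; "qvel": joint speeds; "joint_torque": joint torques, N m; "tool_pos": TCP position; "ee_rot": TCP orientation; "wrist_force": force on the tool from outside, world axes, zero at the start; "wrist_torque": the same for the moment, N m; "width": finger opening in m; "finger_force": force on a finger pad.
Only numpy, scipy, OpenCV 4.12 (cv2) and the standard library are available. Lean on these libraries where they do the work, as an engineer would, in place of code of your own. Each camera call takes 0.05 s, during which the arm holds its last target. There are 200 camera calls.

## Task

Unscrew the black cap with the blue hub from the trap housing until its thread lets go, lift it clear and set it upright (hub up) inside the steel tray. Then take the green cartridge from its white stand, lower its foot into the open neck and turn it while pressing only lightly until its key finds the slot and it drops fully home, and let go of it. Do not disturb the canister, the spanner and the jar.

Things in the scene. Friction and masses are not known exactly. Their poses are not given: they have to be found in the camera images.
- housing: Fixed white trap housing, a box 170 x 150 mm, 70 mm high; origin: centre of its underside on the bench, z up, +x marked by a blue line on its top. On the z axis stands a round aluminium neck 36 mm high, 62 mm outside diameter (69 mm over the thread), with an open bore of 47 mm
- rim (a point): Centre of the neck's top rim, 106 mm above the bench, axes as the housing
- slot (a point): Centre of the top of the brass key plate across the bore, 29 mm below the rim; its axes are the housing's, not the slot's. The slot in it is 38 x 15 mm and takes the whole key. Its long axis lies 25 to 70 degrees counter-clockwise (from above) of the housing's +x, each time differently and not reported; it is seen down the bore once the cap is off. Light turning does not move the plate
- cap: Loose black screw cap, 82 mm diameter, 43 mm high, 0.16 kg (varies), under a round blue hub, with a plug inside (45 mm diameter, to 10 mm above its lower edge) that fits the bore; origin: centre of its lower edge, z up, x along the white line on top. At first fully screwed down, its lower edge on the housing's top (70 mm above the bench), its yaw that of the housing
- hub (a point): On the cap's axis, 66 mm above its lower edge, halfway up the part of the blue hub to grip. The hub, 46 mm diameter, rises from 43 to 77 mm; any grasp yaw will do. The right-handed thread turns easily: counter-clockwise from above it rises 14 mm a turn, with about 1 mm play up and down, and lets go after 450 degrees (17.5 mm up). Lift 20 mm more to clear the neck
- cartridge: Loose cartridge 118 mm long, 0.32 kg (varies), at first upright in the stand, its lower end 8 mm above the bench. Origin: centre of its lower end; z up its axis, x along the key. From below: brass key 34 (x) by 11 mm, to 14 mm; steel foot 44 mm diameter, bevelled, to 45; flange 58 mm diameter to 51; green grip body 48 mm diameter to 113; button to 118 with a yellow line along x
- flange (a point): Underside of the cartridge's flange, on its axis, 45 mm above its lower end. With the key resting on the plate unaligned it stands 16 mm above the rim; fully home, key in the slot and foot on the plate, 2 mm. The key enters within about 6 degrees of the slot's direction, either way round (a half turn is the same)
- tray: Fixed open steel tray 130 x 130 mm, wall 4 mm thick, 14 mm high, floor 4 mm thick; origin: centre of its underside
- stand: Fixed white stand: plate 110 x 110 x 8 mm with an upright collar, 62 mm outside and 49 mm inside diameter, whose top is 42 mm above the bench; origin: centre of its underside
- canister: Bystander: small polished steel sampling sphere, 100 mm diameter, on a foot ring with a wire guard on top, 150 mm high; origin: centre of its underside
- spanner: Bystander: steel spanner, 160 mm long, lying flat; origin: near its middle, x along its length
- jar: Bystander: closed jar, 60 mm diameter, 85 mm high; origin: centre of its underside
Mind the look-alikes: they are no part of the job. Several things have the shape of the cap; the one meant has the colours described above.

How it is judged:
On the way, in this order (a step that is already met when the one before it is completed fails the run):
1. the cap is unscrewed and lifted clear of the neck (z of cap in the frame of housing above 0.107 m), for 0.1 s.
2. the cap stands upright inside the tray (horizontal distance between cap and tray below 0.03 m and z of cap in the frame of tray below 0.009 m and angle between cap's own z axis and vertical below 0.1 rad and contact force between cap and the fingers below 0.1 N), for 0.2 s.
3. the cartridge's foot has entered the neck (horizontal distance between flange and rim below 0.006 m and z of flange in the frame of rim below 0.025 m).
4. the cartridge has dropped home (horizontal distance between flange and rim below 0.004 m and z of flange in the frame of rim below 0.005 m), for 0.2 s.
At the end, for the whole second after the job is handed in: The cartridge is fully home in the neck: its flange within 5 mm above the rim (2 mm nominal), within 4 mm of the neck's axis and 0.08 rad of upright; the cap stands upright (0.1 rad) on the floor of the tray, within 30 mm of its centre; both at rest (below 0.02 m/s) (all of step 4 and angle between cartridge's own z axis and vertical below 0.08 rad and linear speed of each of cartridge, cap below 0.02 m/s and horizontal distance between cap and tray below 0.03 m and z of cap in the frame of tray below 0.009 m and angle between cap's own z axis and vertical below 0.1 rad); the robot touches nothing.
It fails at once if the cartridge is forced hard (over 120 N) against the housing (contact force between cartridge and housing above 120 N).
It fails at once if a bystander is disturbed (moved over 25 mm) (distance of any of canister, spanner, jar from where it was at the start of the episode above 0.025 m).
It also fails if it takes over 72 s, if anything falls off the work surface, if the arm or the gripper's body presses on something with over 40 N, if the wrist force passes 120 N, or if a joint passes its speed limit or range.

## Working session

There is one attempt and no reset: what is moved stays moved. The work goes in short steps, Python scripts to look and compute and a tool call to move; the robot and the scene stay as the last step left them, time stands still between calls to the robot, and variables do not carry over. Pictures are saved under pics/ and viewed, at most 10 in all, crops included, and the job is handed in when it is done.

Besides the shell and the picture viewer there is one more tool, called after "Emit:" as name(argument=value, ...) on one line, values as JSON. carry_out: Moves the arm, as the interface text tells. Shift numbers are shares of 0.15 m and turn numbers shares of 180 degrees, none past 1 either way. Its arguments: {"type":"object","properties":{"motion":{"type":"string"},"grip":{"type":"number"}},"required":["motion"]}

```bash
mkdir -p pics; ls
python3 - <<'E'
from bench import robot, snapshot
import cv2, numpy as np
o=robot.get_obs(); print(o)
for n in ("scene","side","wrist"):
    s=snapshot(n); cv2.imwrite(f"pics/{n}0.png",s["image"][:,:,::-1]); np.save(f"pics/{n}0.npy",s,allow_pickle=True)
    print(n,s["fx"],s["fy"],s["cx"],s["cy"],s["distortion"]); print(np.round(s.get("pose",s.get("hand_eye")),4))
E
```

```text
pics
{'time': 0.0, 'joint_positions': array([-1.24108921e+00,  8.79727040e-02,  1.37225586e+00, -7.38981875e-06,
        1.68359848e+00, -1.03077143e-01]), 'qvel': array([ 1.16242793e-03, -1.34860864e-03, -8.51341924e-04,  6.56174556e-04,
        8.78381424e-05, -4.19986011e-04]), 'joint_torque': array([ 2.52726693e-07, -3.40181315e+01, -3.02427328e+01,  7.17650517e-02,
        3.26915283e-02, -1.65496149e-04]), 'tool_pos': array([ 0.23047769, -0.49871296,  0.18049376]), 'ee_rot': array([-3.13936937e+00, -2.22600675e-04,  4.32783186e-01]), 'wrist_force': array([ 0.11763157, -0.58310178,  0.29635975]), 'wrist_torque': array([0.04517188, 0.00886771, 0.02807029]), 'finger_force': 0.0, 'width': 0.094064957166064}
scene 553.6594073979073 553.6594073979073 317.8752817495283 238.42154812428 [-0.12269827  0.          0.          0.          0.        ]
[[ 0.5748 -0.6838  0.4495  1.0149]
 [ 0.8183  0.4843 -0.3096 -0.3365]
 [-0.006   0.5457  0.8379  0.9961]
 [ 0.      0.      0.      1.    ]]
side 543.9340007908676 543.9340007908676 315.7269274603991 232.65483705260817 [-0.0390915  0.         0.         0.         0.       ]
[[-0.9987  0.0415 -0.0311  0.5053]
 [-0.0516 -0.7295  0.682   0.7039]
 [ 0.0056  0.6827  0.7307  0.8597]
 [ 0.      0.      0.      1.    ]]
wrist 375.009060645436 375.009060645436 319.6204275197885 235.44849105307506 [-0.03281256  0.          0.          0.          0.        ]
[[ 1.000e-04  9.645e-01  2.640e-01  7.600e-02]
 [ 1.000e+00 -1.000e-04  1.000e-04  5.000e-04]
 [ 1.000e-04  2.640e-01 -9.645e-01 -2.025e-01]
 [ 0.000e+00  0.000e+00  0.000e+00  1.000e+00]]
```

View pics/scene0.png

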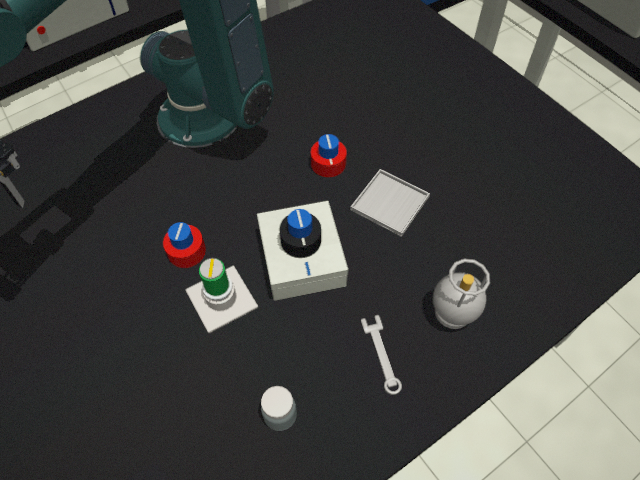

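View pics/side0.png

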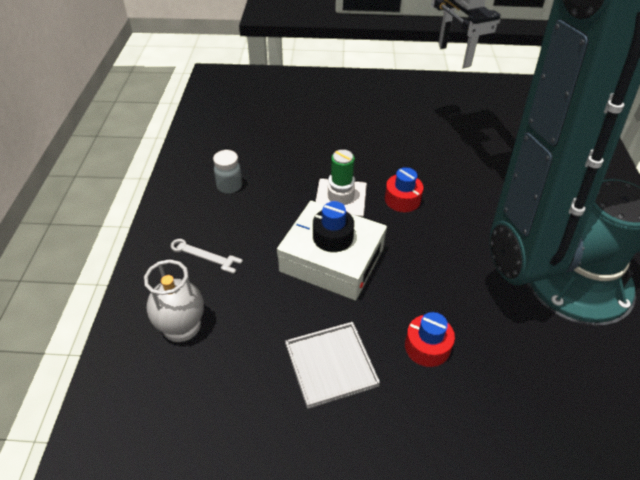

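Black-capped candidate: scene (300,230), side (333,225), standing on the white housing. The look-alikes at scene (328,155) and (183,245) have red caps. I'll confirm that in a crop and measure.

```bash
cat > h.py <<'E'
import cv2, numpy as np
from scipy.spatial.transform import Rotation as R
from bench import robot, snapshot
def load(n): return np.load(f"pics/{n}.npy",allow_pickle=True).item()
def take(n,tag):
    o=robot.get_obs(); s=dict(snapshot(n))
    if n=="wrist":
        T=np.eye(4); T[:3,:3]=R.from_euler("xyz",o["ee_rot"]).as_matrix(); T[:3,3]=o["tool_pos"]
        s["pose"]=T@s["hand_eye"]
    cv2.imwrite(f"pics/{tag}.png",s["image"][:,:,::-1]); np.save(f"pics/{tag}.npy",s,allow_pickle=True); return s
def K(s): return np.array([[s["fx"],0,s["cx"]],[0,s["fy"],s["cy"]],[0,0,1.]])
def rays(s,px):
    u=cv2.undistortPoints(np.array(px,float).reshape(-1,1,2),K(s),np.array(s["distortion"]))[:,0]
    d=np.c_[u[:,0],-u[:,1],-np.ones(len(u))]@s["pose"][:3,:3].T
    return s["pose"][:3,3],d
def onz(s,px,z):
    c,d=rays(s,px); return c+d*((z-c[2])/d[:,2])[:,None]
def proj(s,P):
    T=np.linalg.inv(s["pose"]); p=np.atleast_2d(P)@T[:3,:3].T+T[:3,3]; p[:,1:]*=-1
    return cv2.projectPoints(p,np.zeros(3),np.zeros(3),K(s),np.array(s["distortion"]))[0][:,0]
def hsv(s): return cv2.cvtColor(s["image"],cv2.COLOR_RGB2HSV)
def blobs(m,amin=30):
    n,l,st,c=cv2.connectedComponentsWithStats(m.astype(np.uint8))
    return [(st[i,4],c[i],l==i) for i in range(1,n) if st[i,4]>=amin]
E
python3 - <<'E'
from h import *
out=[]
for n in("scene","side"):
    s=load(n+"0"); h=hsv(s)
    H,S,V=[h[...,i].astype(int) for i in range(3)]
    masks=dict(blue=(H>100)&(H<130)&(S>150)&(V>60),green=(H>45)&(H<85)&(S>100)&(V>40),yellow=(H>20)&(H<35)&(S>120)&(V>90),pale=(S<60)&(V>110))
    for k,m in masks.items():
        for a,c,l in blobs(m,25 if k!="pale" else 800):
            if 90<c[1]<420 and 150<c[0]<520:
                x=''
                if k=="pale":
                    ct=max(cv2.findContours(l.astype(np.uint8),0,2)[0],key=cv2.contourArea)
                    ct=cv2.approxPolyDP(cv2.convexHull(ct),5,True)[:,0]; x=ct.tolist()
                ys,xs=np.where(l); print(n,k,a,c.round(1),xs.min(),xs.max(),ys.min(),ys.max(),x)
    c=(300,232) if n=="scene" else (333,228)
    out.append(cv2.resize(s["image"][c[1]-40:c[1]+40,c[0]-40:c[0]+40],(380,380),interpolation=cv2.INTER_CUBIC))
cv2.imwrite("pics/crop0.png",np.hstack(out)[:,:,::-1])
E
```

```text
scene blue 357 [328.2 146.1] 318 338 134 158 
scene blue 523 [299.5 223.9] 287 311 209 237 
scene blue 444 [180.2 235.3] 168 192 222 248 
scene green 441 [215.5 283. ] 199 227 261 295 
scene yellow 61 [210.7 267.7] 208 213 259 276 
scene yellow 97 [467.8 279.4] 462 473 274 286 
scene pale 2687 [390. 201.] 351 429 169 232 [[379, 169], [429, 193], [403, 232], [351, 206]]
scene pale 5035 [302.8 254.7] 257 347 201 299 [[328, 201], [347, 266], [345, 285], [274, 298], [257, 213]]
scene pale 1866 [462.6 294.7] 436 489 259 321 [[472, 259], [489, 274], [485, 303], [475, 318], [459, 321], [440, 308], [436, 296], [453, 264]]
scene pale 2237 [222.  301.4] 186 257 266 332 [[234, 266], [257, 306], [208, 332], [186, 289]]
scene pale 839 [381.7 353.8] 361 401 315 393 [[363, 318], [379, 317], [401, 384], [396, 393], [384, 387]]
scene pale 921 [277.4 403.2] 261 294 386 422 [[281, 386], [294, 407], [276, 422], [261, 399], [268, 388]]
side blue 350 [405.7 178.9] 396 417 167 190 
side blue 498 [333.2 216.8] 322 345 201 230 
side blue 182 [436.3 317.1] 424 447 311 325 
side blue 397 [430.9 332.3] 420 444 320 342 
side green 472 [341.8 171.5] 331 354 156 184 
side yellow 63 [166.7 279.5] 162 171 276 283 
side pale 6423 [331.3 241.6] 277 386 175 298 [[330, 175], [365, 182], [386, 226], [355, 298], [279, 267], [278, 245], [319, 179]]
side pale 2191 [171.1 300.2] 144 198 259 329 [[171, 259], [186, 267], [198, 310], [184, 325], [166, 329], [148, 315], [144, 275]]
side pale 5148 [330.8 363.3] 285 379 322 406 [[352, 322], [379, 382], [307, 406], [285, 341]]
```

View pics/crop0.png

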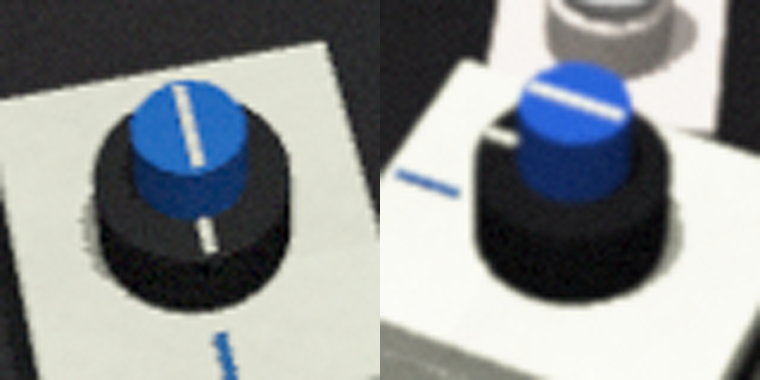

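The crop confirms a black cap with a blue hub on the housing. The hub top's centre is at scene (299.6,218.5) and side (334,209.5).

Run:
```python
from h import *
a=load("scene0"); b=load("side0"); r=lambda x:np.round(x,4).tolist()
print("hub",r(onz(a,[(299.6,218.5)],.147)),r(onz(b,[(334,209.5)],.147)))
ta=onz(a,[[379,169],[429,193],[403,232],[351,206]],.014);tb=onz(b,[[352,322],[379,382],[307,406],[285,341]],.014)
print("tray",r(ta.mean(0)),r(tb.mean(0)),r(ta),)
print("yel",r(onz(a,[(210.7,267.7)],.126)), "stand",r(onz(a,[[234,266],[257,306],[208,332],[186,289]],.008).mean(0)))
h=hsv(a); 
l=onz(a,[(208.5,276),(213,259)],.126); print("yelline",r(l))
print("jar",r(onz(a,[(277,400)],.085)),"can",r(onz(a,[(460,305)],.05)),"span",r(onz(a,[(372,322),(393,386)],.005)))
print("line",r(onz(a,[(306.5,264),(309,273)],.07)))
print("red",r(onz(a,[(328,143),(180,230)],.077)))
w=load("wrist0");o=robot.get_obs()
T=np.eye(4); T[:3,:3]=R.from_euler("xyz",o["ee_rot"]).as_matrix(); T[:3,3]=o["tool_pos"]; w["pose"]=T@w["hand_eye"]; print(np.round(w["pose"],3))
```

```text
hub [[0.5032, -0.0252, 0.147]] [[0.5045, -0.0224, 0.147]]
tray [0.4966, 0.2177, 0.014] [0.4992, 0.2201, 0.014] [[0.4131, 0.2517, 0.014], [0.5328, 0.3001, 0.014], [0.5799, 0.1842, 0.014], [0.4606, 0.1348, 0.014]]
yel [[0.4874, -0.2112, 0.126]] stand [0.4889, -0.2109, 0.008]
yelline [[0.5003, -0.223, 0.126], [0.4736, -0.1987, 0.126]]
jar [[0.7499, -0.2402, 0.085]] can [[0.7879, 0.147, 0.05]] span [[0.7036, 0.004, 0.005], [0.8277, -0.0437, 0.005]]
line [[0.5539, -0.0464, 0.07], [0.5732, -0.0538, 0.07]]
red [[0.3263, 0.1682, 0.077], [0.3443, -0.2126, 0.077]]
[[ 0.419  0.875  0.24   0.3  ]
 [-0.908  0.405  0.109 -0.468]
 [-0.002 -0.264  0.965  0.383]
 [ 0.     0.     0.     1.   ]]
```

Emit:
carry_out(motion="0.33 -0.23 -0.27 0; 0.66 -0.46 -0.27 0; 1 -0.7 -0.27 0; 1 -0.7 -0.27 0; 1 -0.7 -0.27 0; 1 -0.7 -0.27 0; 1 -0.7 -0.27 0; 1 -0.7 -0.27 0", grip=1)

```text
time: 0.95
tool_pos: [0.3221, -0.342, 0.2216]
ee_rot: [-3.141, 0.001, 0.431]
wrist_force: [-0.5, -0.6, -0.0]
width: 0.0936
finger_force: 0.0
```

Emit:
carry_out(motion="0.33 -0.23 0 0; 0.66 -0.46 0 0; 1 -0.7 0 0; 1 -0.7 0 0; 1 -0.7 0 0; 1 -0.7 0 0; 1 -0.7 0 0; 1 -0.7 0 0")

```text
time: 1.75
tool_pos: [0.4144, -0.1843, 0.222]
ee_rot: [-3.142, 0.001, 0.43]
wrist_force: [-0.3, 0.4, -0.1]
width: 0.0939
finger_force: 0.0
```

Emit:
carry_out(motion="0.33 -0.23 0 0.04; 0.66 -0.46 0 0.08; 0.98 -0.7 0 0.12; 0.98 -0.7 0 0.16; 0.98 -0.7 0 0.2; 0.98 -0.7 0 0.24; 0.98 -0.7 0 0.28; 0.98 -0.7 0 0.28")

```text
time: 2.55
tool_pos: [0.5043, -0.0269, 0.222]
ee_rot: [3.141, 0.0, -0.448]
wrist_force: [0.3, 0.1, 0.4]
width: 0.0938
finger_force: 0.0
```

Run:
```python
from h import *
s=take("wrist","w1"); o=robot.get_obs(); print(o["tool_pos"],o["ee_rot"],o["joint_positions"].round(2))
h=hsv(s);H,S,V=[h[...,i].astype(int) for i in range(3)]
for a,c,l in blobs((H>100)&(H<130)&(S>150)&(V>60),200):
    ct=max(cv2.findContours(l.astype(np.uint8),0,2)[0],key=cv2.contourArea)
    print(a,c,cv2.fitEllipse(ct),onz(s,[c],.147).round(4))
print(proj(s,[[.5038,-.0238,.147],[.487,-.211,.126]]))
```

```text
[ 0.50430841 -0.0268613   0.22206625] [ 3.14137796e+00  1.10608816e-04 -4.46050868e-01] [-0.17 -0.02  1.4  -0.    1.76  1.85]
2041 [319.60901519 237.00783929] ((319.16912841796875, 237.45204162597656), (53.672019958496094, 54.56931686401367), 94.65984344482422) [[ 0.5034 -0.0274  0.147 ]]
1290 [556.30775194 275.26589147] ((556.5866088867188, 275.2166442871094), (40.942039489746094, 45.972755432128906), 56.354610443115234) [[ 0.3923 -0.1847  0.147 ]]
1084 [230.85516605 427.94280443] ((231.28382873535156, 428.6307067871094), (36.91829299926758, 40.93424987792969), 90.23629760742188) [[0.3768 0.1224 0.147 ]]
[[315.11063128 238.53784827]
 [538.7054686  150.52615152]]
```

View pics/w1.png

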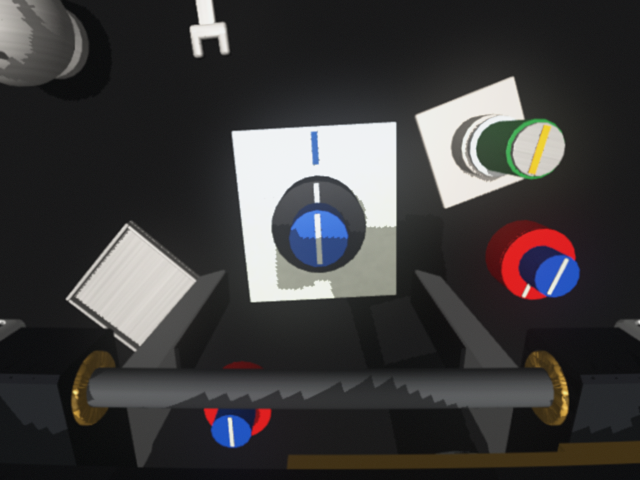

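The wrist view shows the hub at (319,237), right under the tool. The green cartridge top is at (540,150), and the stand and tray are where the other views put them. I'll go straight down and grip.

Emit:
carry_out(motion="0 0 0.15 0; 0 0 0.3 0; 0 0 0.4 0; 0 0 0.5 0; 0 0 0.55 0; 0 0 0.6 0; 0 0 0.6 0; 0 0 0.6 0")

```text
time: 3.4
tool_pos: [0.5048, -0.0259, 0.1327]
ee_rot: [-3.141, -0.001, -0.447]
wrist_force: [0.9, -0.4, -0.3]
width: 0.0943
finger_force: 0.0
```

Emit:
carry_out(motion="0 0 0 0; 0 0 0 0; 0 0 0 0; 0 0 0 0; 0 0 0 0; 0 0 0 0; 0 0 0 0; 0 0 0 0", grip=-1)

```text
time: 4.2
tool_pos: [0.5043, -0.0259, 0.1321]
ee_rot: [3.141, -0.0, -0.447]
wrist_force: [0.8, -0.4, 1.2]
width: 0.0335
finger_force: 0.0
```

Run:
```python
from h import *
s=take("wrist","w2"); a=take("scene","s2"); b=take("side","d2"); o=robot.get_obs(); print(o["tool_pos"],o["width"],o["finger_force"])
c=[cv2.resize(x["image"][v-60:v+60,u-60:u+60],(280,280)) for x,u,v in((a,300,222),(b,333,210))]
w=cv2.resize(s["image"],(500,375)); w=np.vstack([w,np.zeros((185,500,3),np.uint8)])
cv2.imwrite("pics/m2.png",np.hstack([np.vstack(c),w])[:,:,::-1])
```

```text
[ 0.50433512 -0.02587232  0.13212669] 0.021321036851488485 0.0
```

View pics/m2.png

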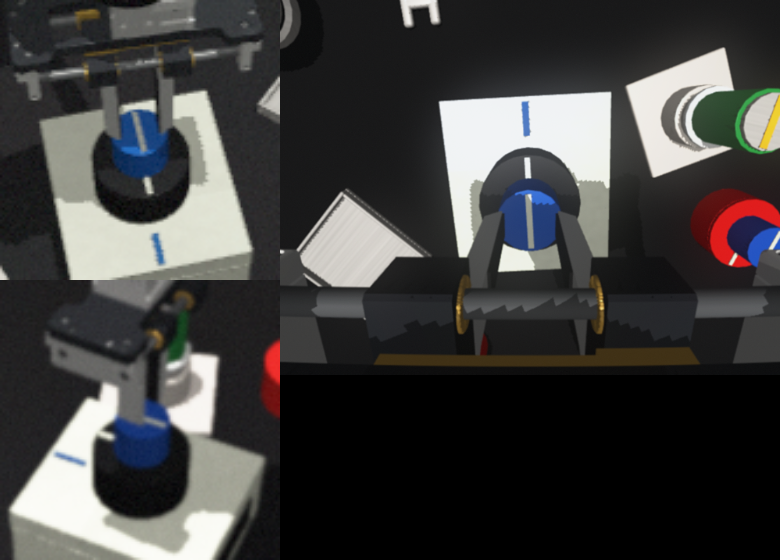

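Run:
```python
from h import *
o=robot.get_obs(); p=o["tool_pos"]; Rm=R.from_euler("xyz",o["ee_rot"]).as_matrix()
for n,u,v in(("s2",300,222),("d2",333,210)):
    s=load(n)
    for nm,q in(("tip+y",[0,.023,.014]),("tip-y",[0,-.023,.014]),("tcp",[0,0,0]),("grasp",[0,0,-.005])):
        px=proj(s,p+Rm@np.array(q))[0]; print(n,nm,px.round(1),((px-[u-60,v-60])*280/120).round(0))
    print("hubtop",((proj(s,[.5038,-.0245,.147])[0]-[u-60,v-60])*280/120).round(0))
    cv2.imwrite(f"pics/z{n}.png",cv2.resize(s["image"][v-35:v+35,u-35:u+35],(390,390),interpolation=cv2.INTER_CUBIC)[:,:,::-1])
cv2.imwrite("pics/z2.png",np.hstack([cv2.imread("pics/zs2.png"),cv2.imread("pics/zd2.png")]))
print(o["time"],o["width"],o["finger_force"])
```

```text
s2 tip+y [288.2 229.4] [113. 157.]
s2 tip-y [312.  226.1] [168. 149.]
s2 tcp [299.9 223.6] [140. 144.]
s2 grasp [299.8 222.1] [140. 140.]
hubtop [140. 132.]
d2 tip+y [339.1 211.6] [154. 144.]
d2 tip-y [328.1 226.6] [129. 179.]
d2 tcp [333.9 213.8] [142. 149.]
d2 grasp [334. 212.] [142. 145.]
hubtop [143. 137.]
4.35 0.021321036851488485 0.0
```

View pics/z2.png

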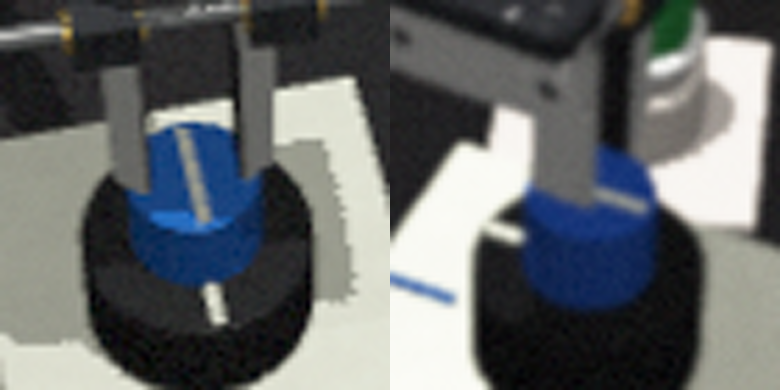

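Run:
```python
from h import *
a=load("s2");b=load("d2")
def tri(p,q):
    (c1,d1),(c2,d2)=rays(a,[p]),rays(b,[q]); A=np.c_[d1[0],-d2[0]]
    t=np.linalg.lstsq(A,c2-c1,rcond=None)[0]; return (c1+t[0]*d1[0]),(c2+t[1]*d2[0])
print(tri((310.8,219),(329.5,211.8)), tri((299.6,218.5),(334,209.5)))
w=take("wrist","w3"); o=robot.get_obs(); print(o["time"],o["width"],o["finger_force"],o["wrist_force"],o["wrist_torque"])
cv2.imwrite("pics/w3c.png",cv2.resize(w["image"][180:420,180:480],(750,600))[:,:,::-1])
```

```text
(array([ 0.51755787, -0.00949927,  0.14914528]), array([ 0.5126917 , -0.01158301,  0.1511984 ])) (array([ 0.50271597, -0.02485515,  0.14618569]), array([ 0.50454698, -0.02406014,  0.14537372]))
4.4 0.01722889494183895 0.0 [-0.47685861 -0.51407382 -0.45978336] [ 0.07510562  0.00842174 -0.01131286]
```

View pics/w3c.png

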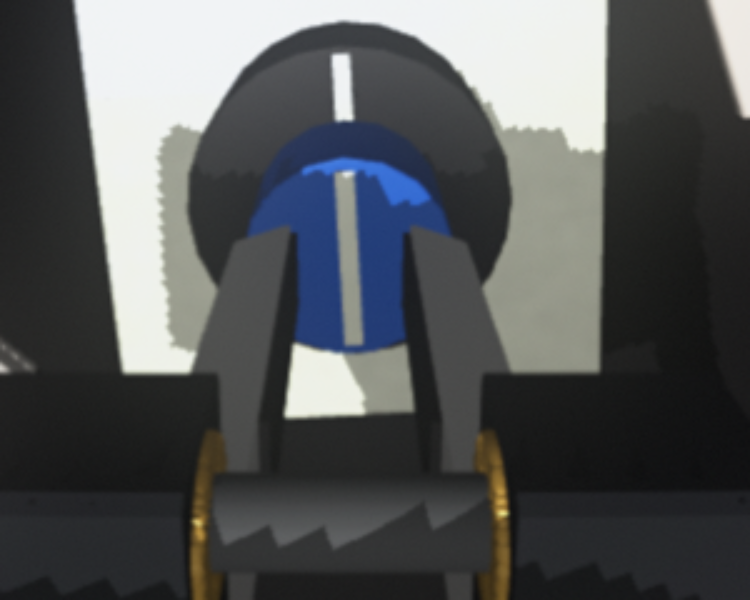

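The fingers closed in air. Triangulated, the tips sit at about z = 0.150, so they end roughly 32 mm higher than the stated geometry implies. I'll open and go down by less than that, watching the force.

Emit:
carry_out(motion="0 0 0 0; 0 0 0 0; 0 0 0 0; 0 0 0 0; 0 0 0 0; 0 0 0 0; 0 0 0 0; 0 0 0 0", grip=1)

```text
time: 5.2
tool_pos: [0.5043, -0.0259, 0.1322]
ee_rot: [3.142, -0.0, -0.447]
wrist_force: [0.2, 0.4, -0.3]
width: 0.0781
finger_force: 0.0
```

Emit:
carry_out(motion="0.01 0 0.03 0; 0.01 0 0.06 0; 0.01 0 0.09 0; 0.01 0 0.12 0; 0.01 0 0.14 0; 0.01 0 0.16 0; 0.01 0 0.16 0; 0.01 0 0.16 0")

```text
time: 6.0
tool_pos: [0.5057, -0.0265, 0.1082]
ee_rot: [3.142, -0.0, -0.447]
wrist_force: [0.0, -0.5, 1.0]
width: 0.0942
finger_force: 0.0
```

Emit:
carry_out(motion="0 0 0 0; 0 0 0 0; 0 0 0 0; 0 0 0 0; 0 0 0 0; 0 0 0 0; 0 0 0 0; 0 0 0 0", grip=-1)

```text
time: 6.8
tool_pos: [0.5057, -0.0265, 0.1082]
ee_rot: [3.142, -0.0, -0.447]
wrist_force: [0.6, 0.4, -0.2]
width: 0.0452
finger_force: 30.0
```

Emit:
carry_out(motion="0 0 -0.002 -0.041; 0 0 -0.004 -0.082; 0 0 -0.006 -0.123; 0 0 -0.008 -0.165; 0 0 -0.01 -0.206; 0 0 -0.012 -0.247; 0 0 -0.014 -0.289; 0 0 -0.016 -0.33")

```text
time: 7.6
tool_pos: [0.5051, -0.0246, 0.11]
ee_rot: [-3.138, -0.001, 0.596]
wrist_force: [0.0, 3.8, -1.5]
width: 0.0453
finger_force: 30.0
```

Emit:
carry_out(motion="0 0 -0.002 -0.041; 0 0 -0.004 -0.082; 0 0 -0.006 -0.123; 0 0 -0.008 -0.165; 0 0 -0.01 -0.206; 0 0 -0.012 -0.247; 0 0 -0.014 -0.289; 0 0 -0.016 -0.33")

```text
time: 8.4
tool_pos: [0.5029, -0.0238, 0.1123]
ee_rot: [-3.135, -0.006, 1.633]
wrist_force: [-4.7, 6.0, 3.0]
width: 0.0453
finger_force: 30.0
```

Emit:
carry_out(motion="0 0 -0.002 -0.041; 0 0 -0.004 -0.082; 0 0 -0.006 -0.123; 0 0 -0.008 -0.165; 0 0 -0.01 -0.206; 0 0 -0.012 -0.247; 0 0 -0.014 -0.289; 0 0 -0.016 -0.33")

```text
time: 9.2
tool_pos: [0.5019, -0.0251, 0.1149]
ee_rot: [-3.14, -0.009, 2.669]
wrist_force: [-7.5, 3.0, 3.5]
width: 0.0452
finger_force: 30.0
```

Emit:
carry_out(motion="0 0 -0.002 -0.041; 0 0 -0.004 -0.082; 0 0 -0.006 -0.123; 0 0 -0.008 -0.165; 0 0 -0.01 -0.206; 0 0 -0.012 -0.247; 0 0 -0.014 -0.289; 0 0 -0.016 -0.33")

```text
time: 10.0
tool_pos: [0.5024, -0.0266, 0.1171]
ee_rot: [3.138, -0.007, -2.578]
wrist_force: [-6.4, -0.8, 1.8]
width: 0.0455
finger_force: 30.0
```

Run:
```python
from h import *
o=robot.get_obs(); print(o["joint_positions"].round(3),o["ee_rot"],o["tool_pos"],o["wrist_force"],o["wrist_torque"])
s=take("scene","s4"); h=hsv(s);H,S,V=[h[...,i].astype(int) for i in range(3)]
# white line on black cap annulus
for c,n in(((300,232),"x"),):
    m=np.zeros(H.shape,bool); m[205:262,275:328]=True
    for a,c,l in blobs(m&(S<50)&(V>140),6): print(a,c)
```

```text
[-1.650e-01  1.100e-02  1.578e+00 -2.000e-03  1.560e+00 -2.299e+00] [ 3.1377197  -0.00661114 -2.57843877] [ 0.50241172 -0.02664156  0.1171158 ] [-6.39520174 -0.80329961  1.82399993] [-0.08341112  1.29311756 -0.10240521]
1040 [307.32403846 240.45769231]
21 [304.33333333 217.47619048]
```

Emit:
carry_out(motion="0 0 0 0; 0 0 0 0; 0.004 0.007 0 0.046; 0.008 0.014 0 0.092; 0.008 0.014 0 0.138; 0.008 0.014 0 0.185; 0.008 0.014 0 0.232; 0.008 0.014 0 0.28", grip=1)

```text
time: 10.85
tool_pos: [0.5041, -0.0254, 0.1179]
ee_rot: [3.141, 0.001, 2.815]
wrist_force: [-0.5, -0.0, -0.7]
width: 0.094
finger_force: 0.0
```

Emit:
carry_out(motion="0 0 0 0.047; 0 0 0 0.095; 0 0 0 0.142; 0 0 0 0.19; 0 0 0 0.237; 0 0 0 0.285; 0 0 0 0.332; 0 0 0 0.38")

```text
time: 11.65
tool_pos: [0.504, -0.0254, 0.1179]
ee_rot: [3.141, 0.0, 1.622]
wrist_force: [-0.5, 0.5, -0.8]
width: 0.0937
finger_force: 0.0
```

Emit:
carry_out(motion="0 0 0 0.047; 0 0 0 0.095; 0 0 0 0.142; 0 0 0 0.19; 0 0 0 0.237; 0 0 0 0.285; 0 0 0 0.332; 0 0 0 0.38")

```text
time: 12.45
tool_pos: [0.5041, -0.0254, 0.1179]
ee_rot: [3.141, -0.001, 0.429]
wrist_force: [0.1, 0.4, 0.6]
width: 0.0941
finger_force: 0.0
```

Emit:
carry_out(motion="0 0 0 0.047; 0 0 0 0.094; 0 0 0 0.141; 0 0 0 0.188; 0 0 0 0.235; 0 0 0 0.28; 0 0 0 0.28; 0 0 0 0.28", grip=-1)

```text
time: 13.25
tool_pos: [0.5039, -0.0255, 0.1179]
ee_rot: [3.142, -0.001, -0.442]
wrist_force: [-0.2, -0.6, 0.4]
width: 0.0448
finger_force: 30.0
```

Emit:
carry_out(motion="0 0 -0.002 -0.041; 0 0 -0.004 -0.082; 0 0 -0.006 -0.123; 0 0 -0.008 -0.165; 0 0 -0.01 -0.206; 0 0 -0.012 -0.247; 0 0 -0.014 -0.289; 0 0 -0.016 -0.33")

```text
time: 14.05
tool_pos: [0.5039, -0.0253, 0.1203]
ee_rot: [3.141, -0.001, 0.6]
wrist_force: [-0.0, 0.3, -0.1]
width: 0.0454
finger_force: 30.0
```

Emit:
carry_out(motion="0 0 -0.002 -0.041; 0 0 -0.004 -0.082; 0 0 -0.006 -0.123; 0 0 -0.008 -0.165; 0 0 -0.01 -0.206; 0 0 -0.012 -0.247; 0 0 -0.014 -0.289; 0 0 -0.016 -0.33")

```text
time: 14.85
tool_pos: [0.5038, -0.0251, 0.1226]
ee_rot: [3.141, -0.0, 1.637]
wrist_force: [0.4, 0.5, -0.1]
width: 0.0452
finger_force: 30.0
```

Emit:
carry_out(motion="0 0 -0.002 -0.041; 0 0 -0.004 -0.082; 0 0 -0.006 -0.123; 0 0 -0.008 -0.165; 0 0 -0.01 -0.206; 0 0 -0.012 -0.247; 0 0 -0.014 -0.289; 0 0 -0.016 -0.33")

```text
time: 15.65
tool_pos: [0.5034, -0.0252, 0.1249]
ee_rot: [3.142, -0.001, 2.674]
wrist_force: [-0.1, 0.1, 0.2]
width: 0.0453
finger_force: 30.0
```

Emit:
carry_out(motion="0 0 -0.002 -0.041; 0 0 -0.004 -0.082; 0 0 -0.006 -0.123; 0 0 -0.008 -0.165; 0 0 -0.01 -0.206; 0 0 -0.012 -0.247; 0 0 -0.014 -0.289; 0 0 -0.016 -0.33")

```text
time: 16.45
tool_pos: [0.5034, -0.0253, 0.1272]
ee_rot: [3.141, -0.0, -2.573]
wrist_force: [-0.2, -0.0, -0.1]
width: 0.0452
finger_force: 30.0
```

Emit:
carry_out(motion="0 0 -0.02 0; 0 0 -0.05 0; 0 0 -0.08 0; 0 0 -0.12 0; 0 0 -0.18 0; 0 0 -0.24 0; 0 0 -0.3 0; 0 0 -0.3 0")

```text
time: 17.25
tool_pos: [0.5047, -0.0256, 0.1746]
ee_rot: [-3.139, 0.003, -2.581]
wrist_force: [-0.0, -0.1, -1.9]
width: 0.0455
finger_force: 30.0
```

Emit:
carry_out(motion="-0.08 0.12 0 0; -0.18 0.3 0 0; -0.28 0.48 0 0; -0.38 0.64 0 0; -0.42 0.7 0 0; -0.42 0.7 0 0; -0.42 0.7 0 0; -0.42 0.7 0 0")

```text
time: 18.05
tool_pos: [0.5012, 0.0958, 0.1723]
ee_rot: [-3.141, -0.0, -2.582]
wrist_force: [1.2, 0.0, -1.1]
width: 0.0457
finger_force: 30.0
```

Emit:
carry_out(motion="-0.08 0.12 0 0.04; -0.18 0.3 0 0.08; -0.28 0.48 0 0.12; -0.38 0.64 0.1 0.16; -0.42 0.7 0.2 0.2; -0.42 0.7 0.3 0.24; -0.42 0.7 0.4 0.28; -0.42 0.7 0.4 0.3")

```text
time: 18.85
tool_pos: [0.4973, 0.2178, 0.1094]
ee_rot: [-3.138, -0.004, 2.755]
wrist_force: [-0.1, -0.6, -2.0]
width: 0.0454
finger_force: 30.0
```

Run:
```python
from h import *
o=robot.get_obs(); print(o["joint_positions"].round(3),o["ee_rot"],o["tool_pos"],o["wrist_force"],o["width"])
a=take("scene","s5");b=take("side","d5")
cv2.imwrite("pics/m5.png",np.hstack([a["image"][120:340,160:480],b["image"][130:350+60,220:480][:220]])[:,:,::-1])
```

```text
[ 3.090e-01  1.010e-01  1.499e+00 -1.000e-03  1.547e+00 -8.750e-01] [-3.13762279 -0.00383893  2.75494708] [0.49725007 0.21781829 0.10935611] [-0.0743773  -0.64871106 -2.00703281] 0.04543697699255271
```

View pics/m5.png

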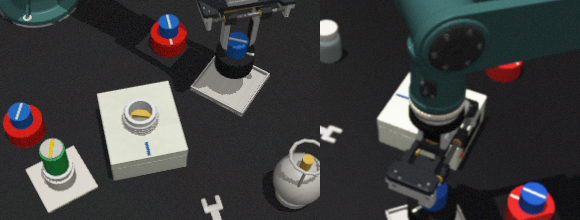

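Emit:
carry_out(motion="0 0 0.08 0; 0 0 0.16 0; 0 0 0.24 0; 0 0 0.3 0; 0 0 0.34 0; 0 0 0.38 0; 0 0 0.38 0; 0 0 0.38 0")

```text
time: 19.75
tool_pos: [0.4987, 0.2196, 0.0555]
ee_rot: [3.141, 0.0, 2.76]
wrist_force: [0.3, -0.3, -0.3]
width: 0.0452
finger_force: 30.0
```

Emit:
carry_out(motion="0 0 0.01 0; 0 0 0.02 0; 0 0 0.03 0; 0 0 0.04 0; 0 0 0.05 0; 0 0 0.06 0; 0 0 0.07 0; 0 0 0.07 0")

```text
time: 20.55
tool_pos: [0.4983, 0.2194, 0.0445]
ee_rot: [-3.141, -0.0, 2.76]
wrist_force: [0.2, -0.2, -0.7]
width: 0.0451
finger_force: 30.0
```

Emit:
carry_out(motion="0 0 0.003 0; 0 0 0.006 0; 0 0 0.009 0; 0 0 0.012 0; 0 0 0.015 0; 0 0 0.015 0; 0 0 0.015 0; 0 0 0.015 0")

```text
time: 21.35
tool_pos: [0.4993, 0.2192, 0.0436]
ee_rot: [3.141, 0.002, 2.76]
wrist_force: [-0.2, -2.9, 5.4]
width: 0.0453
finger_force: 30.0
```

Emit:
carry_out(motion="0 0 0 0; 0 0 0 0; 0 0 0 0; 0 0 0 0; 0 0 -0.05 0; 0 0 -0.15 0; 0 0 -0.35 0; 0 0 -0.67 0", grip=1)

```text
time: 22.15
tool_pos: [0.4967, 0.2189, 0.1422]
ee_rot: [-3.138, -0.005, 2.76]
wrist_force: [0.4, -0.0, 1.3]
width: 0.0941
finger_force: 0.0
```

Emit:
carry_out(motion="-0.19 -0.25 0 0; -0.38 -0.5 0 0; -0.57 -0.75 0 0; -0.57 -0.75 0 0; -0.57 -0.75 0 0; -0.57 -0.75 0 0; -0.57 -0.75 0 0; -0.57 -0.75 0 0")

```text
time: 22.95
tool_pos: [0.5358, 0.0845, 0.1433]
ee_rot: [3.141, 0.0, 2.762]
wrist_force: [-0.1, -0.3, 0.1]
width: 0.0942
finger_force: 0.0
```

Emit:
carry_out(motion="-0.19 -0.25 0 0; -0.38 -0.5 0 0; -0.57 -0.75 0 0; -0.57 -0.75 0 0; -0.57 -0.75 0 0; -0.57 -0.75 0 0; -0.57 -0.75 0 0; -0.57 -0.75 0 0")

```text
time: 23.75
tool_pos: [0.5733, -0.0516, 0.1433]
ee_rot: [3.141, 0.0, 2.762]
wrist_force: [-0.4, 0.2, -0.2]
width: 0.094
finger_force: 0.0
```

Run:
```python
from h import *
o=robot.get_obs(); print(o["joint_positions"].round(3),o["ee_rot"],o["tool_pos"],o["wrist_force"],o["width"])
s=take("wrist","w6"); print(proj(s,[[.5037,-.0252,.106],[.5037,-.0252,.077],[.4875,-.211,.126]]).round(0))
u,v=proj(s,[.5037,-.0252,.09])[0].astype(int); u=np.clip(u,75,565);v=np.clip(v,75,405)
c=s["image"][v-75:v+75,u-75:u+75]; print(u,v)
cv2.imwrite("pics/m6.png",np.hstack([cv2.resize(c,(400,400),interpolation=cv2.INTER_CUBIC),cv2.resize(s["image"],(400,300))[:400].repeat(1,0) if 0 else cv2.copyMakeBorder(cv2.resize(s["image"],(400,300)),0,100,0,0,0)])[:,:,::-1])
# cap in scene and side
for n in("scene","side"):
    a=take(n,n+"6");h=hsv(a);H,S,V=[h[...,i].astype(int) for i in range(3)]
    for A,c,l in blobs((H>100)&(H<130)&(S>150)&(V>60),100): print(n,A,c,onz(a,[c],.07).round(4))
```

```text
[-0.188  0.154  1.372  0.     1.615 -1.38 ] [3.14146951e+00 2.41755586e-04 2.76208403e+00] [ 0.5733469  -0.05162435  0.14332412] [-0.43931707  0.20255238 -0.22923592] 0.09403545401176369
[[319. 137.]
 [319. 137.]
 [ 30. 229.]]
318 136
scene 428 [393.83411215 185.78738318] [[0.5022 0.2149 0.07  ]]
scene 444 [180.23873874 235.31981982] [[ 0.3512 -0.2172  0.07  ]]
side 348 [405.66666667 178.93965517] [[ 0.35   -0.2056  0.07  ]]
side 184 [436.2173913  317.06521739] [[0.3189 0.1559 0.07  ]]
side 396 [430.88636364 332.28787879] [[0.331  0.1876 0.07  ]]
side 663 [330.42835596 346.7933635 ] [[0.501 0.225 0.07 ]]
```

View pics/m6.png

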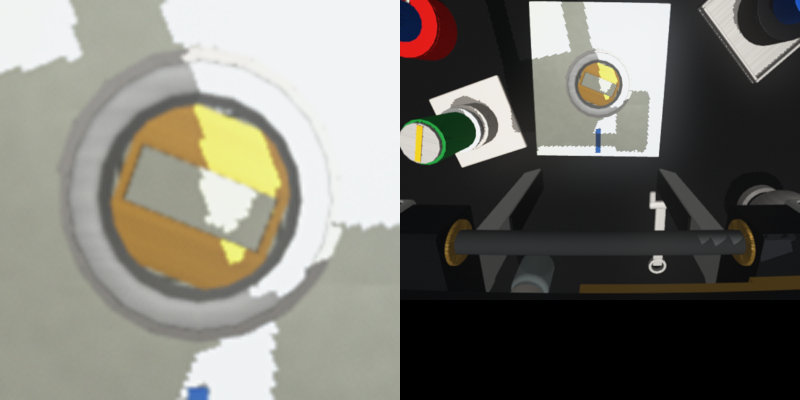

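Run:
```python
from h import *
d=lambda v:np.degrees(np.arctan2(v[1],v[0]))%180
s=load("w6"); c=np.array([(142,145),(275,197),(258,250),(124,197)])*.375+[243,61]
P=onz(s,c,.077); print("slot",[d(P[1]-P[0]),d(P[2]-P[3])],d(P[1]+P[2]-P[0]-P[3]),P.mean(0), np.linalg.norm(P[1]-P[0]),"bore",onz(s,[(318,134.9)],.077))
for n in("scene0","side0","w1","w6"):
    s=load(n)
    if "pose" not in s: continue
    if n=="w1":pass
    h=hsv(s);H,S,V=[h[...,i].astype(int) for i in range(3)]
    for lo,hi,z,nm in((18,36,.126,"yel"),(100,130,.07,"blue")):
      for A,cc,l in blobs((H>lo)&(H<hi)&(S>110)&(V>90),15):
        ys,xs=np.where(l); (vx,vy,x0,y0)=cv2.fitLine(np.c_[xs,ys].astype(np.float32),cv2.DIST_L2,0,.01,.01).ravel()
        q=onz(s,[(x0-8*vx,y0-8*vy),(x0,y0),(x0+8*vx,y0+8*vy)],z); print(n,nm,A,np.round((x0,y0),1),q[1].round(4),round(d(q[2]-q[0]),1))
s=load("side0");h=hsv(s);g=[b for b in blobs((h[...,0]>45)&(h[...,0]<85)&(h[...,1]>100)&(h[...,2]>40),200)][0]
ys,xs=np.where(g[2]); print("side green",xs.min(),xs.max(),ys.min(),ys.max()); print(proj(s,[[.4875,-.211,.121],[.4875,-.211,.059]]))
```

```text
slot [np.float64(47.602616977410534), np.float64(47.11748866175032)] 47.35743489686126 [ 0.5024442  -0.02541862  0.077     ] 0.03677987734830525 bore [[ 0.50232657 -0.02540179  0.077     ]]
scene0 yel 62 [210.8 267.6] [ 0.4873 -0.2111  0.126 ] 142.8
scene0 yel 160 [466.5 281.6] [0.7786 0.1498 0.126 ] 116.0
scene0 blue 328 [329.  145.3] [0.3281 0.1699 0.07  ] 156.5
scene0 blue 475 [300.2 222.5] [ 0.4658 -0.0016  0.07  ] 163.0
scene0 blue 423 [180.5 235. ] [ 0.3507 -0.2165  0.07  ] 178.8
scene0 blue 26 [307.4 268.1] [ 0.5624 -0.0501  0.07  ] 155.7
side0 yel 20 [341.7 154.8] [ 0.4929 -0.2112  0.126 ] 142.7
side0 yel 82 [166.8 279.4] [0.7851 0.1429 0.126 ] 28.4
side0 blue 316 [405.2 177.5] [ 0.3508 -0.2103  0.07  ] 66.5
side0 blue 395 [332.5 213.8] [ 0.5071 -0.0881  0.07  ] 70.9
side0 blue 186 [436.3 317.4] [0.3187 0.1566 0.07  ] 155.5
side0 blue 346 [430.5 331.2] [0.3314 0.1854 0.07  ] 154.4
w1 yel 372 [539.1 148.8] [ 0.4881 -0.2117  0.126 ] 142.9
w1 yel 24 [535.9 354.1] [ 0.3113 -0.1556  0.126 ] 28.7
w1 yel 25 [535.6 362.6] [ 0.3026 -0.1528  0.126 ] 3.1
w1 yel 460 [561.3 391.8] [ 0.259
[... 192 characters left out ...]
.3
w1 blue 1304 [556.4 275.5] [ 0.3419 -0.2192  0.07  ] 83.8
w1 blue 930 [230.9 430.6] [0.319  0.1751 0.07  ] 55.4
w6 yel 633 [331.5 117.4] [ 0.4962 -0.0145  0.126 ] 30.7
w6 yel 19 [310.5 113.1] [ 0.4897 -0.0246  0.126 ] 73.5
w6 yel 39 [297.6 150. ] [ 0.5057 -0.0391  0.126 ] 27.2
w6 yel 72 [329.8 155.6] [ 0.5155 -0.0231  0.126 ] 27.5
w6 yel 575 [ 29.5 229. ] [ 0.4874 -0.211   0.126 ] 143.7
w6 yel 295 [ 76.5 396.7] [ 0.6035 -0.2489  0.126 ] 146.3
w6 yel 321 [562.4 395.6] [0.7292 0.0692 0.126 ] 171.3
w6 blue 103 [636.3   6.8] [0.5021 0.2063 0.07  ] 1.4
w6 blue 232 [316.6 224.6] [ 0.563  -0.0509  0.07  ] 157.0
side green 331 354 156 184
[[344.10649923 156.78425878]
 [342.89589906 178.64154153]]
```

The neck is open and the key plate slot shows clearly in the wrist view, with its corners around image (294,115) to (346,155). That puts the slot at about 47° in world axes, while the key is at 143°. So I'll pick up the cartridge and turn it about 84° counter-clockwise.

Emit:
carry_out(motion="0.07 -0.2 0 0; 0.136 -0.4 0 0; 0.136 -0.6 0 0; 0.136 -0.8 0 0; 0.136 -0.8 0 0; 0.136 -0.8 0 0; 0.136 -0.8 0 0; 0.136 -0.8 0 0")

```text
time: 24.7
tool_pos: [0.5103, -0.1558, 0.1431]
ee_rot: [3.141, 0.0, 2.762]
wrist_force: [-0.2, -0.0, 0.1]
width: 0.094
finger_force: 0.0
```

Emit:
carry_out(motion="0 -0.2 0 0.047; 0 -0.4 0 0.094; 0 -0.4 0 0.141; 0 -0.4 0 0.188; 0 -0.4 0 0.235; 0 -0.4 0 0.282; 0 -0.4 0 0.329; 0 -0.4 0 0.37")

```text
time: 25.5
tool_pos: [0.488, -0.2116, 0.1431]
ee_rot: [-3.142, -0.0, 1.594]
wrist_force: [0.1, -0.3, 0.1]
width: 0.0939
finger_force: 0.0
```

Emit:
carry_out(motion="0 0 0 0.04; 0 0 0 0.08; 0 0 0 0.11; 0 0 0 0.11; 0 0 0 0.11; 0 0 0 0.11; 0 0 0 0.11; 0 0 0 0.11")

```text
time: 26.3
tool_pos: [0.4875, -0.2124, 0.1431]
ee_rot: [3.142, 0.0, 1.253]
wrist_force: [-0.1, -0.3, -0.1]
width: 0.0942
finger_force: 0.0
```

Emit:
carry_out(motion="0.008 0 0.1 0; 0.008 0 0.2 0; 0.008 0 0.3 0; 0.008 0 0.4 0; 0.008 0 0.48 0; 0.008 0 0.54 0; 0.008 0 0.54 0; 0.008 0 0.54 0")

```text
time: 27.1
tool_pos: [0.4881, -0.2115, 0.0623]
ee_rot: [3.141, 0.0, 1.252]
wrist_force: [-0.6, 0.8, 0.2]
width: 0.094
finger_force: 0.0
```

Emit:
carry_out(motion="0 0 0 0; 0 0 0 0; 0 0 0 0; 0 0 0 0; 0 0 0 0; 0 0 0 0; 0 0 0 0; 0 0 0 0", grip=-1)

```text
time: 27.9
tool_pos: [0.4879, -0.2114, 0.0622]
ee_rot: [3.141, 0.0, 1.252]
wrist_force: [-0.0, 0.1, 0.5]
width: 0.0478
finger_force: 30.0
```

Emit:
carry_out(motion="0 0 -0.08 0; 0 0 -0.2 0; 0 0 -0.35 0; 0 0 -0.5 0; 0 0 -0.65 0; 0 0 -0.8 0; 0 0 -0.8 0; 0 0 -0.8 0")

```text
time: 28.7
tool_pos: [0.4878, -0.2113, 0.182]
ee_rot: [3.142, 0.0, 1.252]
wrist_force: [-0.4, -0.8, -3.6]
width: 0.0477
finger_force: 30.0
```

Emit:
carry_out(motion="0.12 -0.03 0 0; 0.28 -0.07 0 0; 0.45 -0.11 0 0; 0.6 -0.145 0 0; 0.6 -0.145 0 0; 0.6 -0.145 0 0; 0.6 -0.145 0 0; 0.6 -0.145 0 0")

```text
time: 29.5
tool_pos: [0.4951, -0.1199, 0.1815]
ee_rot: [-3.141, 0.0, 1.251]
wrist_force: [-0.4, 0.3, -2.3]
width: 0.0474
finger_force: 30.0
```

Emit:
carry_out(motion="0.12 -0.03 0 -0.045; 0.28 -0.07 0 -0.09; 0.45 -0.11 0 -0.135; 0.6 -0.145 0 -0.18; 0.6 -0.145 0 -0.225; 0.6 -0.145 0 -0.27; 0.6 -0.145 0 -0.315; 0.6 -0.145 0 -0.36")

```text
time: 30.3
tool_pos: [0.503, -0.0275, 0.182]
ee_rot: [-3.141, 0.0, 2.388]
wrist_force: [-0.5, -0.6, -3.1]
width: 0.0477
finger_force: 30.0
```

Emit:
carry_out(motion="0 0 0 -0.04; 0 0 0 -0.08; 0 0 0 -0.107; 0 0 0 -0.107; 0 0 0 -0.107; 0 0 0 -0.107; 0 0 0 -0.107; 0 0 0 -0.107")

```text
time: 31.1
tool_pos: [0.503, -0.0268, 0.1821]
ee_rot: [-3.142, 0.0, 2.719]
wrist_force: [0.1, 0.2, -3.2]
width: 0.0471
finger_force: 30.0
```

Run:
```python
from h import *
o=robot.get_obs(); print(o["joint_positions"].round(3),o["ee_rot"],o["tool_pos"],o["wrist_force"],o["width"])
p=o["tool_pos"]
for n in("scene","side"):
    a=take(n,n+"7");h=hsv(a);H,S,V=[h[...,i].astype(int) for i in range(3)]
    for A,c,l in blobs((H>45)&(H<85)&(S>100)&(V>40),60):
        ys,xs=np.where(l); print(n,A,c.round(1),xs.min(),xs.max(),ys.min(),ys.max())
    print(proj(a,[p+[0,0,-.0542+k] for k in(0,.045,.051,.113)]).round(1).tolist())
    u,v=proj(a,p+[0,0,-.02])[0].astype(int)
    cv2.imwrite(f"pics/{n}7c.png",cv2.resize(a["image"][v-50:v+50,u-50:u+50],(400,400),interpolation=cv2.INTER_CUBIC)[:,:,::-1])
cv2.imwrite("pics/m7.png",np.hstack([cv2.imread("pics/scene7c.png"),cv2.imread("pics/side7c.png")]))
```

```text
[-0.166 -0.016  1.477 -0.     1.681 -1.314] [-3.14153413e+00  7.10475640e-05  2.71861485e+00] [ 0.50298459 -0.02682412  0.18212412] [ 0.0957673  0.1715594 -3.1983646] 0.04714897314045195
scene 581 [297.8 203.8] 283 310 182 217
[[299.1, 224.6], [298.3, 210.7], [298.2, 208.8], [296.9, 187.7]]
side 422 [338.8 190.3] 324 349 169 203
[[334.6, 215.1], [335.3, 197.8], [335.4, 195.4], [336.6, 169.4]]
```

Emit:
carry_out(motion="0 0.011 0.05 0; 0 0.011 0.1 0; 0 0.011 0.15 0; 0 0.011 0.19 0; 0 0.011 0.22 0; 0 0.011 0.22 0; 0 0.011 0.22 0; 0 0.011 0.22 0")

```text
time: 32.0
tool_pos: [0.504, -0.0254, 0.1496]
ee_rot: [3.141, 0.001, 2.719]
wrist_force: [0.7, 0.5, -3.0]
width: 0.0477
finger_force: 30.0
```

Emit:
carry_out(motion="0 0 0.01 0; 0 0 0.02 0; 0 0 0.03 0; 0 0 0.04 0; 0 0 0.05 0; 0 0 0.06 0; 0 0 0.07 0; 0 0 0.07 0")

```text
time: 32.8
tool_pos: [0.5035, -0.0252, 0.1383]
ee_rot: [-3.141, -0.001, 2.719]
wrist_force: [0.2, -0.3, -3.0]
width: 0.0481
finger_force: 30.0
```

Emit:
carry_out(motion="0 0 0.01 0; 0 0 0.02 0; 0 0 0.03 0; 0 0 0.04 0; 0 0 0.05 0; 0 0 0.06 0; 0 0 0.065 0; 0 0 0.065 0")

```text
time: 33.6
tool_pos: [0.5036, -0.0253, 0.1287]
ee_rot: [-3.141, -0.0, 2.719]
wrist_force: [0.2, -0.7, -2.3]
width: 0.0474
finger_force: 30.0
```

Emit:
carry_out(motion="0 0 0.005 0; 0 0 0.01 0; 0 0 0.015 0; 0 0 0.02 0; 0 0 0.025 0; 0 0 0.03 0; 0 0 0.035 0; 0 0 0.035 0")

```text
time: 34.4
tool_pos: [0.5036, -0.0253, 0.1235]
ee_rot: [-3.141, -0.0, 2.719]
wrist_force: [-0.0, 0.1, -3.4]
width: 0.0474
finger_force: 30.0
```

The key is in the slot with no resistance. I'll lower it the rest of the way, about 6 mm.

Emit:
carry_out(motion="0 0 0.006 0; 0 0 0.012 0; 0 0 0.018 0; 0 0 0.024 0; 0 0 0.03 0; 0 0 0.036 0; 0 0 0.042 0; 0 0 0.042 0")

```text
time: 35.2
tool_pos: [0.5036, -0.0253, 0.1173]
ee_rot: [-3.142, 0.0, 2.719]
wrist_force: [-0.0, 0.8, -2.6]
width: 0.0475
finger_force: 30.0
```

Emit:
carry_out(motion="0 0 0.003 0; 0 0 0.006 0; 0 0 0.009 0; 0 0 0.01 0; 0 0 0.01 0; 0 0 0.01 0; 0 0 0.01 0; 0 0 0.01 0")

```text
time: 36.0
tool_pos: [0.5039, -0.0254, 0.1171]
ee_rot: [3.141, 0.001, 2.719]
wrist_force: [-2.8, 0.9, 5.6]
width: 0.0472
finger_force: 30.0
```

Seated, with 5.6 N of upward contact at the expected height. Release and retreat.

Emit:
carry_out(motion="0 0 0 0; 0 0 0 0; 0 0 0 0; 0 0 0 0; 0 0 0 0; 0 0 0 0; 0 0 0 0; 0 0 0 0", grip=1)

```text
time: 36.8
tool_pos: [0.5037, -0.0253, 0.1158]
ee_rot: [-3.142, -0.0, 2.719]
wrist_force: [-0.1, 0.8, -0.4]
width: 0.0939
finger_force: 0.0
```

Emit:
carry_out(motion="0 0 -0.08 0; 0 0 -0.2 0; 0 0 -0.35 0; 0 0 -0.5 0; 0 0 -0.7 0; 0 0 -0.9 0; 0 0 -0.9 0; 0 0 -0.9 0")

```text
time: 37.6
tool_pos: [0.5041, -0.0253, 0.2519]
ee_rot: [3.141, 0.002, 2.719]
wrist_force: [-0.0, 0.4, -0.2]
width: 0.094
finger_force: 0.0
```

Run:
```python
from h import *
o=robot.get_obs(); print(o["tool_pos"],o["wrist_force"],o["width"])
a=take("scene","s8");b=take("side","d8")
cv2.imwrite("pics/m8.png",np.hstack([cv2.resize(a["image"][120:340,200:460],(390,330)),cv2.resize(b["image"][130:410,230:450],(259,330))])[:,:,::-1])
```

```text
[ 0.5040656  -0.02533037  0.25186849] [-0.0208471   0.44540103 -0.1821598 ] 0.09398321927483076
```

View pics/m8.png

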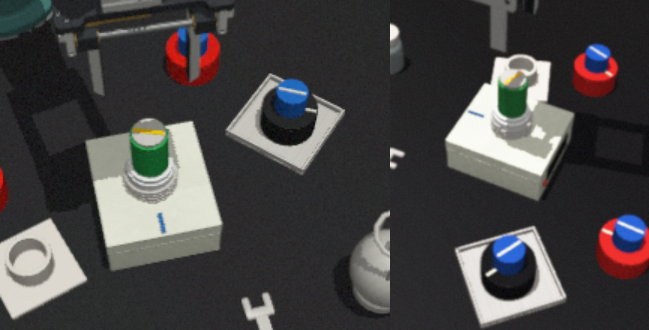

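The cartridge sits in the neck with its flange at the rim. The cap stands hub-up in the tray and the gripper is clear, so I'm handing in.

```bash
python3 -c "
from bench import robot; print(robot.close_job())"
```

```text
the job is handed in; nothing more can be done
None
```

The job is handed in at about 38 s, but no verdict was returned: the cap stands upright in the tray, the cartridge is home in the neck and released, and I moved nothing near the bystanders.

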